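# Start the lock screw of a cast clamp

### The arm

A 6-joint arm with a two-finger parallel gripper is mounted at the origin on a cart in front of the work surface, level with it; the furniture and walls round the work are solid. World frame = base frame: x ahead of the robot, y to its left, z up, the work surface at z = 0. Lengths are in mm, angles in rad, forces in N, time in s.
With the tool pointing down it reaches from about 350 to 975 mm from the base axis. Payload 7.1 kg.
Tool frame: the origin (TCP) lies at the very end of the fingers, on their centre line; the grasp point (between the pads) lies 19 mm behind it; z points along the fingers, x is the direction in which the jaws open and shut, and the axes are right-handed (so a half turn about z gives the same grasp; the last joint's range is limited). The gripper opens to 88 mm and grips with 3 to 60 N. Pads are 20 mm wide; open, the fingers measure 115 mm over their backs; the gripper's body (75 mm by 178 mm) begins 61 mm behind the grasp point.
Start: joints at [-1.141, 0.423, 1.63, -0, 1.089, -0.019], TCP at [271.192, -563.08, 222.675] pointing down, gripper open.
Joint ranges: [-3, 3], [-0.9, 2.11], [0.09, 2.58], [-1.31, 4.45], [0.11, 2.69], [-2.54, 2.54]. Speed limits (rad/s): [2.39, 2.39, 3.01, 3.14, 3.14, 3.14].

### API

Orientations are given as a rotation vector (axis times angle).
In Python, from workcell import ctrl gives the robot as it stands. The module is installed in compiled form; this text tells all that it offers.
- The arm moves only by the tool move_arm, never from a script. Its argument "motion" is a list of rows, each a list of 2 entries, a list of its own where there are three numbers: the shift along the tool's x, y, z normalised to -1 to 1, where 1 is 150 mm, then the turn, a rotation vector about the tool's x, y, z normalised to -1 to 1, where 1 is 60 degrees. In form: [[[x, y, z], [rx, ry, rz]], ...]. A call has exactly 5 rows; each row is the pose to reach, as a shift and turn from the pose commanded when the call began, along the tool's axes at that moment; what a row does not reach only later rows make up. A row lasts 1/8 s, in which the tool goes at most 62.5 mm and 10.7 degrees, less where a joint would pass 70% of its speed; a pose out of reach is approached as far as the arm can. A call with a number of a shift or a turn outside -1 to 1 is refused whole. A call with a gripper value outside its range is refused whole. "gripper" is the opening, from 0 (shut) to 1 (fully open), set as the call begins (left out, the last holds). The fingers move at their own pace and stop on an object; the grip force is fixed at half the most. Time passes only in rows, so rows that repeat a pose let the fingers close, or fill a call up. It gives the time, the measured TCP pose, the force and the opening at its end, in the units of the state.
- ctrl.get_obs(): the state, without advancing time (a new reading comes with each control period).
- ctrl.get_image(name): name is "scene" or "top"; returns a dict with "pixels" (400x640x3 uint8, red, green, blue), "camera_matrix" (3x3 intrinsics, pixels), "R" (3x3) and "t" (3): a world point X has camera coordinates R X + t. Camera axes: x right, y down, z forward; pixel columns grow to the right and rows downward; lengths in mm; the calibration is good to about 2 mm. A picture is of the moment at which its call begins. There is no depth.
- ctrl.close_job(): hands the job in, once; it reports no verdict.
Trained networks look in the newest picture that a camera, given by its name, has taken for a name from the list of things; names that differ only in an ending like _2 or _b are one class to them, and where a whole thing is asked for, a point or a joint stands for the part that bears it (a point fixed in the world has none). Each returns a list of dicts, best first, with "p" (0 to 1); they miss things now and then, are a little off and sometimes report something else, mostly with a low value. They report only what shows in the picture. A call takes as long as a camera call.
- ctrl.boxes_of(camera, name): "location" ([x, y, z] in mm, in world coordinates, good to about 4 mm: the middle of the surface that is visible of it).
- ctrl.regions_of(camera, name): "mask" (400x640 bool, what is visible of it).
- ctrl.pinpoint(camera, name): "location" ([x, y, z] in mm, in world coordinates, good to about 4 mm: a listed point, or the origin of a listed thing).
The state is a dict: "t": time; "qpos": joint angles; "qvel": joint speeds; "joint_torque": joint torques, N m; "ee_pos": TCP position; "orientation": TCP orientation; "ft_force": force on the tool from outside, world axes, zero at the start; "moment": the same for the moment, N m; "width": finger opening in mm.
Only numpy, scipy, OpenCV 4.12 (cv2) and the standard library are available. Lean on these libraries where they do the work, as an engineer would, in place of code of your own. Each camera call takes 0.05 s, during which the arm holds its last target.

### The job

The plaster cast is lying on the cast clamp, ready to be held for sawing. Slide the saddle up to its stop so that its jaw closes on the heel of the cast, then start the saddle's lock screw without cross-threading it: turn it backward (anticlockwise from above) until you feel it drop into the thread, then turn it one full turn forward and no further, so that the saddle can still be trued up before it is locked. Finish gripping the head of the started screw between the fingers, with the saddle still up to its stop; do not let go, and leave the other things on the bench where they are.

Things in the scene. Friction and masses are not known exactly. Their poses are not given: they have to be found in the camera images.
- cast_clamp: Cast clamp fixed to the bench: grey base 120 x 260 mm (x by y). Origin: centre of its underside; place and yaw differ each time. Its y axis runs along two guide rods (x = +-38 mm, 26 mm high), from a low end block (y = -122 to -106 mm, 34 mm high) to the fixed jaw with two rubber-faced pins (60 mm high, y = 103 to 126 mm). Its table, 36 mm high, carries the cast.
- saddle (a joint): How far the aluminium saddle has been slid along the rods toward the fixed jaw (the clamp's +y), in m: 0 = fully back, 0.045 = against the stop, jaw closed on the heel of the cast; starts at 0 to 0.022. Needs about 3 to 5 N and stays where it is left.
- saddle_back (a point): Centre of the flat rear (-y) face of the saddle's raised block, 50 mm above the bench; moves with the saddle, axes as the clamp's. The face is 54 mm wide, free from 38 to 57 mm above the bench: fingertips coming down behind it, above the low end block, can push the saddle. The screw's axis is 32 mm in front (+y) of it, the jaw's face 82 mm. Boss 62 mm high, jaw 59 mm.
- lock_screw: Upright steel screw, 16 mm diameter, right-hand thread of 4 mm pitch, 0.2 kg, in the saddle's boss. Origin: on its axis at its thread's lower end; x along the width of its head, z up. At first it stands loose, its thread resting by its weight on top of the boss's first thread; it turns very easily (under 0.02 N m) and rises and falls freely. A clip keeps it from being lifted out.
- paddle (a point): Centre of the screw's flat oval head: 44 mm wide (its x), 9 mm thick (its y), 26 mm high, 53 mm above the screw's origin, at first 108 to 110 mm above the bench. 19 mm below this point begins a collar 21 mm across. Fingers straddling the flats with 2 to 6 mm of play turn the screw and let it sink; firmly gripped, it hangs in the fingers and drops only when they are eased.
- screw_turn (a joint): Angle of the lock screw in the saddle, in rad, growing clockwise seen from above (forward, tightening), without limit; turning backward lowers it. It starts between -0.5 and 0.5. The thread's start lies 0.7 to 2.4 rad backward of the first position; where, must be felt or seen.
- screw_depth (a joint): How far the screw has sunk, in m. At first it rests at 0.0003 to 0.0017. Turned backward it climbs, 4 mm a turn, to 0 and then drops 4 mm, to about 0.004 (the start of the thread; turned back beyond it, it climbs again). Forward from there the thread draws it down 4 mm a turn: about 0.008 one turn forward of the drop. Range -0.003 to 0.0125.
- cast: Pale blue plaster study cast of one jaw, 84 x 75 x 39 mm, lying loose on the clamp's table with its front toward the fixed jaw's pins and its flat heel toward the saddle; the closing jaw pushes it the last 1 to 2 mm up to the pins. Origin: centre of its underside, 36 mm above the bench; x axis toward its front.
- wax_tin: Bystander: round blue tin of pink wax, 69 mm across, 25 mm high, left of the clamp. Origin: centre of its underside.
- bur_stand: Bystander: wooden block with rotary burs, 34 x 85 x 41 mm, right of the clamp. Origin: centre of its underside.
- marker: Bystander: marker pen, 124 mm long, 13 mm thick, lying on the bench between clamp and robot. Origin: centre of its underside.

How it is judged:
By the outcome, as a careful person would: the job done as asked, in the order asked, and still so for the second after the job is handed in, while the arm keeps its last pose, push and grip.
It also fails if it takes over 72 s, if anything falls off the work surface, if the arm or the gripper's body presses on something with over 40 N, if the wrist force passes 120 N, or if a joint passes its speed limit or range.

## Working session

There is one attempt and no reset: what is moved stays moved. The work goes in short steps, Python scripts to look and compute and a tool call to move; the robot and the scene stay as the last step left them, time stands still between calls to the robot, and variables do not carry over. Pictures are saved under pics/ and viewed, and the job is handed in when it is done.

Besides the shell and the picture viewer there is one more tool, called as a command line: name --argument value ..., lists and objects as JSON in quotes. move_arm: Moves the arm, as the interface text tells. Its arguments: {"type":"object","properties":{"motion":{"type":"array","items":{"type":"array"}},"gripper":{"type":"number"}},"required":["motion"]}

```bash
mkdir -p pics; ls; cat > h.py <<'E'
import numpy as np,cv2
from workcell import ctrl
from scipy.spatial.transform import Rotation as R
def save(cam,fn):
    im=ctrl.get_image(cam); cv2.imwrite('pics/'+fn,im['pixels'][:,:,::-1]); return im
def proj(im,X):
    c=im['R']@np.array(X,float)+im['t']; p=im['camera_matrix']@c; return p[:2]/p[2]
E
python3 - <<'E'
from h import *
np.set_printoptions(precision=2,suppress=True)
o=ctrl.get_obs();print({k:np.round(v,3) for k,v in o.items()})
print(R.from_rotvec(o['orientation']).as_matrix())
for c in('scene','top'):
    im=save(c,c+'1.png');print(c,-im['R'].T@im['t'],im['R'][2],im['camera_matrix'][0,0])
    for n in['paddle','saddle_back','lock_screw','cast_clamp','cast','wax_tin','bur_stand','marker']:
        print(c,n,[(np.round(d['location']),round(d['p'],2)) for d in ctrl.pinpoint(c,n)[:2]])
E
```

```text
pics
{'t': np.float64(0.0), 'qpos': array([-1.14,  0.42,  1.63,  0.  ,  1.09, -0.02]), 'qvel': array([-0., -0., -0., -0.,  0.,  0.]), 'joint_torque': array([  0.  , -54.46, -27.37,   0.07,   0.02,  -0.  ]), 'ee_pos': array([ 270.97, -562.6 ,  221.93]), 'orientation': array([-2.66,  1.67,  0.  ]), 'ft_force': array([0.08, 0.1 , 0.08]), 'moment': array([ 0.04,  0.03, -0.01]), 'width': np.float64(87.692)}
[[ 0.43 -0.9  -0.  ]
 [-0.9  -0.43  0.  ]
 [-0.   -0.   -1.  ]]
scene [-369.47 -893.16  802.02] [ 0.58  0.65 -0.49] 458.95486710719473
scene paddle [(array([535., -15., 110.]), 0.59)]
scene saddle_back [(array([523., -41.,  50.]), 0.6)]
scene lock_screw [(array([536.,  -9.,  56.]), 0.6)]
scene cast_clamp [(array([548.,  39.,   3.]), 0.81), (array([520., -41.,  52.]), 0.62)]
scene cast [(array([563., 102.,  37.]), 0.86)]
scene wax_tin [(array([526., 407.,  -2.]), 0.45)]
scene bur_stand []
scene marker [(array([361.,  80.,   4.]), 0.55)]
top [ 305.36   56.09 1315.33] [ 0.12 -0.   -0.99] 484.88592095943665
top paddle [(array([529., -10., 112.]), 0.56)]
top saddle_back [(array([525., -40.,  50.]), 0.68)]
top lock_screw [(array([531., -14.,  49.]), 0.47)]
top cast_clamp [(array([544.,  38.,   1.]), 0.85)]
top cast [(array([566., 105.,  34.]), 0.78)]
top wax_tin [(array([529., 406.,  -3.]), 0.82)]
top bur_stand [(array([ 400., -244.,    2.]), 0.92)]
top marker [(array([365.,  78.,   1.]), 0.59)]
```

```bash
python3 - <<'E'
from h import *
s=cv2.imread('pics/scene1.png');t=cv2.imread('pics/top1.png')
ims=ctrl.get_image('scene');imt=ctrl.get_image('top')
for n,im,a in(('s',ims,s),('t',imt,t)):
    u,v=proj(im,[542,30,50]).astype(int);print(n,u,v)
    x0=max(u-70,0);y0=max(v-52,0);cv2.imwrite(f'pics/{n}crop1.png',cv2.resize(a[y0:y0+105,x0:x0+140],(800,600),interpolation=cv2.INTER_CUBIC));print(x0,y0)
E
```

```text
s 339 221
269 169
t 320 172
250 120
```

View pics/scene1.png

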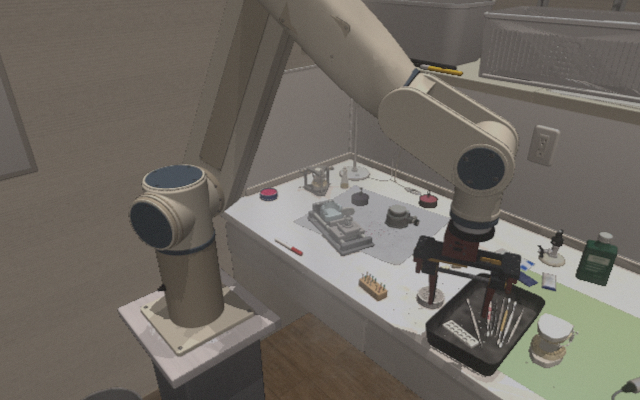

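View pics/top1.png

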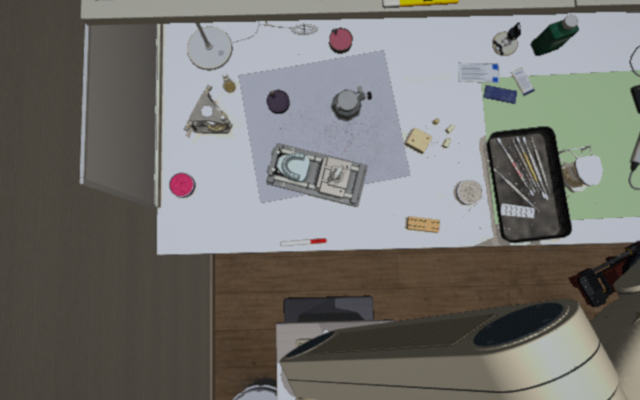

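View pics/scrop1.png

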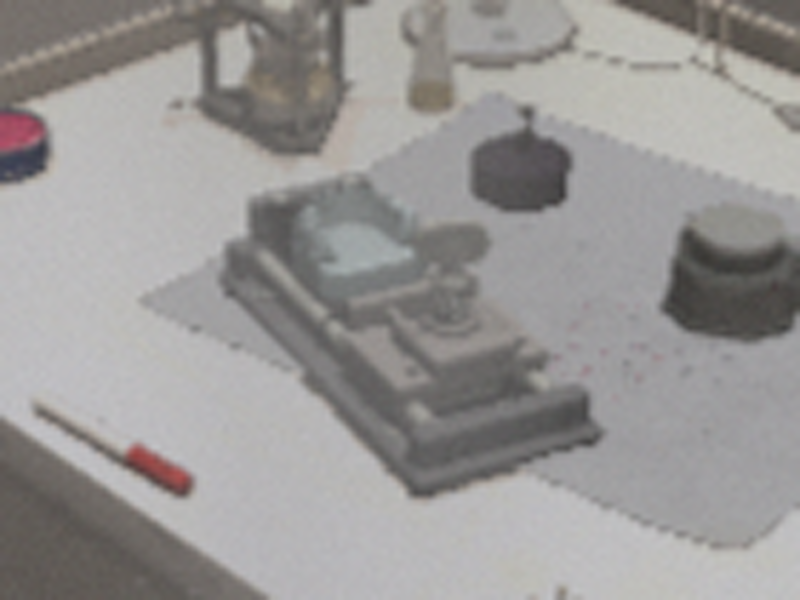

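View pics/tcrop1.png

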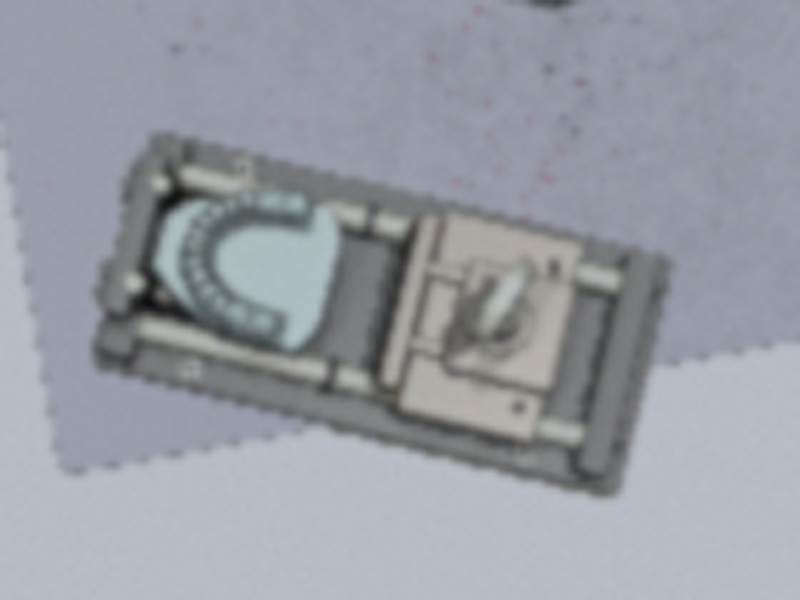

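```bash
cat >> h.py <<'E'
def pose(p):
    x,y,yaw=p;c,s=np.cos(yaw),np.sin(yaw)
    return lambda P:np.c_[x+P[:,0]*c-P[:,1]*s, y+P[:,0]*s+P[:,1]*c, P[:,2]]
def box(x0,x1,y0,y1,z0,z1): return np.array([[a,b,c] for a in(x0,x1) for b in(y0,y1) for c in(z0,z1)],float)
def projs(im,P):
    c=P@im['R'].T+im['t'];q=c@im['camera_matrix'].T;return q[:,:2]/q[:,2:]
E
cat > fit.py <<'E'
from h import *
from scipy.optimize import minimize
ims={c:ctrl.get_image(c) for c in('scene','top')}
M={}
for c in ims:
    r=ctrl.regions_of(c,'cast_clamp');print(c,[(d['p'],d['mask'].sum()) for d in r[:3]]);
    m=r[0]['mask'].copy()
    for n in('cast','lock_screw'):
        for d in ctrl.regions_of(c,n)[:1]:
            if d['p']>.4: m|=d['mask']; print(n,d['mask'].sum())
    M[c]=m
    a=ims[c]['pixels'][:,:,::-1].copy();cs,_=cv2.findContours(m.astype('uint8'),0,1);cv2.drawContours(a,cs,-1,(0,0,255),1)
    ys,xs=np.nonzero(m);cv2.imwrite(f'pics/mask_{c}.png',cv2.resize(a[max(ys.min()-8,0):ys.max()+8,xs.min()-8:xs.max()+8],None,fx=5,fy=5))
np.savez('m.npz',**M)
S=4
B=[box(-60,60,-130,130,0,12),box(-55,55,-122,-106,0,34),box(-55,55,103,126,0,36),box(-44,44,103,126,0,58)]
def sil(im,p):
    f=pose(p);a=np.zeros((400*S,640*S),np.uint8)
    for b in B: cv2.fillConvexPoly(a,cv2.convexHull(((projs(im,f(b))+.5)*S).astype(np.int32)),1)
    return cv2.resize(a.astype(np.float32),(640,400),interpolation=cv2.INTER_AREA)
def cost(p,cams=('scene','top')):
    q=[p[0],p[1],p[2]/100]
    return sum(np.abs(sil(ims[c],q)-M[c]).sum() for c in cams)
for cams in(('scene','top'),('top',),('scene',)):
    best=min((minimize(cost,[546+dx,39,y0],args=(cams,),method='Nelder-Mead',options=dict(initial_simplex=[[546+dx,39,y0],[556,39,y0],[546,49,y0],[546,39,y0+6]])) for dx in(-4,4) for y0 in(-22,-28)),key=lambda r:r.fun)
    print(cams,best.x,best.fun)
E
python3 fit.py
```

```text
scene [(0.65, np.int64(1752))]
cast 359
lock_screw 150
top [(0.63, np.int64(60)), (0.62, np.int64(3315))]
cast 725
lock_screw 89
('scene', 'top') [556.06159691  47.30904758 -27.61016356] 3744.8125
('top',) [584.21913617  22.62902811  -5.50686934] 3357.5
('scene',) [555.00401833  47.23180641 -28.17680872] 324.125
```

```bash
sed -i "s/m=r\[0\]\['mask'\].copy()/m=max(r,key=lambda d:d['mask'].sum())['mask'].copy()/" fit.py; python3 fit.py
```

```text
scene [(0.97, np.int64(1701))]
cast 353
lock_screw 145
top [(0.58, np.int64(3365))]
cast 775
lock_screw 75
('scene', 'top') [547.7512873   41.60137875 -27.37750975] 621.0625
('top',) [546.76375492  41.08669544 -26.70851019] 170.375
('scene',) [558.76180357  48.13656782 -28.79137468] 270.875
```

```bash
python3 -c "
import cv2,numpy as np
a=cv2.imread('pics/mask_scene.png');b=cv2.imread('pics/mask_top.png');print(a.shape,b.shape)
h=max(a.shape[0],b.shape[0]);f=lambda x:cv2.copyMakeBorder(x,0,h-x.shape[0],0,0,0)
c=np.hstack([f(a),f(b)]);s=800/c.shape[1];cv2.imwrite('pics/mm.png',cv2.resize(c,None,fx=s,fy=s))"
```

```text
(360, 410, 3) (390, 580, 3)
```

View pics/mm.png

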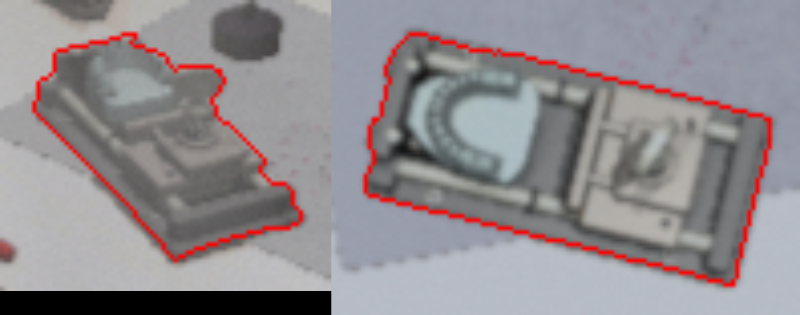

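```bash
cat > go.py <<'E'
import sys
from h import *
O=np.array([546.5,40.3]);Y=np.deg2rad(-15.3)
U=np.array([-np.sin(Y),np.cos(Y)]);V=np.array([np.cos(Y),np.sin(Y)])
def state():
    o=ctrl.get_obs();Rm=R.from_rotvec(o['orientation']).as_matrix()
    al=np.rad2deg(np.arctan2(Rm[1,0],Rm[0,0]));d=o['ee_pos'][:2]-O
    f=o['ft_force']
    print('t',round(float(o['t']),2),'p',np.round(o['ee_pos'],1),'clamp xy',np.round([d@V,d@U],1),'al',round(al,1),'tilt',np.round(Rm[:2,2],3),'q6',round(o['qpos'][5],3),'F',np.round(f,1),'Fclamp',np.round([f[:2]@V,f[:2]@U],1),'M',np.round(o['moment'],2),'w',round(float(o['width']),1))
    return o,Rm,al
def plan(X,al1,n=5):
    o,Rm,al=state();d=Rm.T@(np.array(X,float)-o['ee_pos'])/150
    da=(al1-al)
    # desired rotation incl. levelling
    Rt=np.array([[np.cos(np.deg2rad(al1)),np.sin(np.deg2rad(al1)),0],[np.sin(np.deg2rad(al1)),-np.cos(np.deg2rad(al1)),0],[0,0,-1.]])
    da=(da+180)%360-180
    print('shift',np.round(d,4),'rv(short)',np.round(R.from_matrix(Rm.T@Rt).as_rotvec()/np.pi*3,4),'da',da)
def clamp(x,y,z): p=O+V*x+U*y; return [*p,z]
E
python3 - <<'E'
from go import *
plan(clamp(0,-114,150),-15.3)
E
```

```text
t 1.8 p [ 271.2 -563.1  222.7] clamp xy [-106.3 -654.6] al -64.3 tilt [-0.  0.] q6 -0.019 F [ 0.2 -0.1  0.2] Fclamp [0.2 0. ] M [ 0.01 -0.01  0.06] w 87.8
shift [-2.2542 -2.9003  0.4844] rv(short) [ 0.      0.     -0.8164] da 48.98397067713239
```

move_arm --motion '[[[-0.19,-0.24,0],[0,0,0]],[[-0.38,-0.48,0],[0,0,0]],[[-0.57,-0.72,0],[0,0,0]],[[-0.75,-0.97,0],[0,0,0]],[[-0.75,-0.97,0],[0,0,0]]]' --gripper 0

```text
t: 2.42
ee_pos: [354.4, -396.4, 222.8]
orientation: [-2.663, 1.667, 0.001]
ft_force: [-0.5, -0.9, -0.7]
width: 41.4
```

move_arm --motion '[[[-0.19,-0.24,0],[0,0,0]],[[-0.38,-0.48,0],[0,0,0]],[[-0.57,-0.72,0],[0,0,0]],[[-0.75,-0.97,0],[0,0,0]],[[-0.75,-0.97,0],[0,0,0]]]'

```text
t: 3.05
ee_pos: [436.9, -233.1, 222.9]
orientation: [-2.663, 1.667, -0.001]
ft_force: [-0.7, -0.6, 0.5]
width: 0.1
```

move_arm --motion '[[[-0.19,-0.24,0],[0,0,-0.16]],[[-0.38,-0.48,0.1],[0,0,-0.33]],[[-0.57,-0.72,0.3],[0,0,-0.49]],[[-0.75,-0.96,0.48],[0,0,-0.65]],[[-0.75,-0.96,0.48],[0,0,-0.816]]]'

```text
t: 3.68
ee_pos: [516.8, -69.5, 148.6]
orientation: [3.115, -0.406, -0.005]
ft_force: [0.4, 0.2, 0.7]
width: 0.5
```

```bash
python3 - <<'E'
from go import *
plan(clamp(0,-114,90),-15.3)
im=save('scene','scene2.png');a=im['pixels'][:,:,::-1];cv2.imwrite('pics/s2.png',cv2.resize(a[120:290,230:430],(700,595),interpolation=cv2.INTER_CUBIC))
E
```

```text
t 3.67 p [516.8 -69.5 148.6] clamp xy [   0.3 -113.8] al -14.9 tilt [-0.003  0.   ] q6 0.103 F [0.4 0.2 0.7] Fclamp [0.4 0.3] M [-0.08 -0.06 -0.04] w 0.5
shift [-0.0009  0.0013  0.3908] rv(short) [0.0005 0.0028 0.0072] da -0.4308762841687894
```

View pics/s2.png

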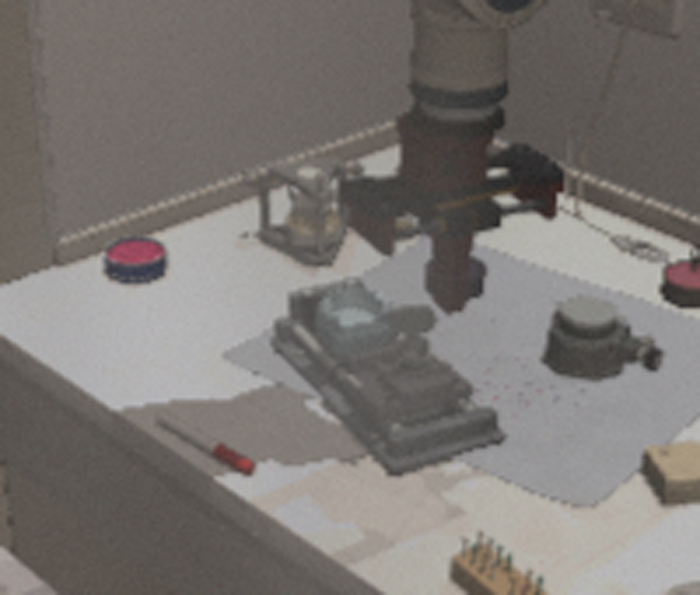

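move_arm --motion '[[[0,0,0.15],[0,0,0]],[[0,0,0.3],[0,0,0]],[[0,0,0.45],[0,0,0]],[[0,0,0.6],[0,0,0]],[[0,0,0.67],[0,0,0.007]]]'

```text
t: 4.35
ee_pos: [516.4, -71.8, 49.3]
orientation: [3.111, -0.436, -0.001]
ft_force: [0.3, 0.1, 0.6]
width: 0.8
```

move_arm --motion '[[[0,-0.03,0],[0,0,0]],[[0,-0.06,0],[0,0,0]],[[0,-0.1,0],[0,0,0]],[[0,-0.13,0],[0,0,0]],[[0,-0.16,0],[0,0,0]]]'

```text
t: 4.97
ee_pos: [523.7, -47.0, 50.7]
orientation: [3.112, -0.43, 0.002]
ft_force: [0.0, -3.1, 2.5]
width: 0.7
```

```bash
python3 - <<'E'
from go import *
state()
im=save('scene','scene3.png');a=im['pixels'][:,:,::-1];cv2.imwrite('pics/s3.png',cv2.resize(a[170:270,290:410],(720,600),interpolation=cv2.INTER_CUBIC))
E
```

```text
t 4.97 p [523.7 -47.   50.7] clamp xy [  1.1 -90.2] al -15.7 tilt [ 0.001 -0.   ] q6 0.163 F [ 0.  -3.1  2.5] Fclamp [ 0.8 -3. ] M [-0.58 -0.02  0.02] w 0.7
```

View pics/s3.png

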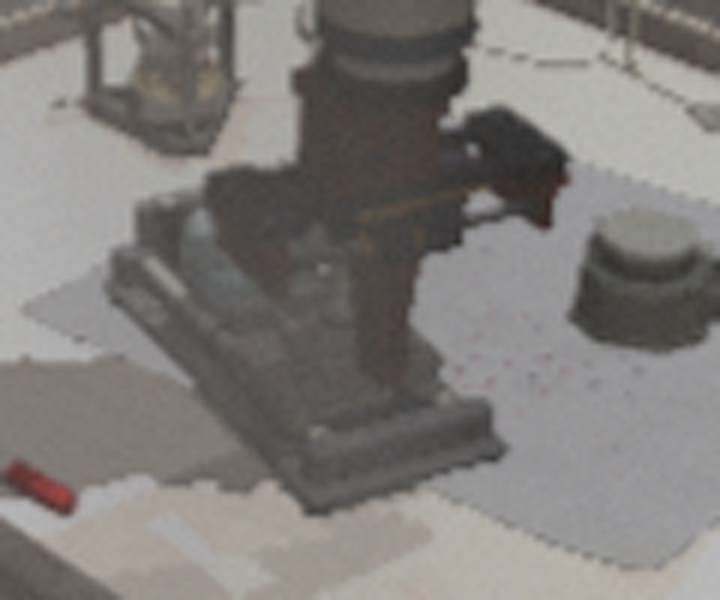

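move_arm --motion '[[[0,-0.03,0.01],[0,0,0]],[[0,-0.06,0.01],[0,0,0]],[[0,-0.09,0.01],[0,0,0]],[[0,-0.12,0.01],[0,0,0]],[[0,-0.15,0.01],[0,0,0]]]'

```text
t: 5.65
ee_pos: [529.3, -25.3, 48.6]
orientation: [3.112, -0.43, -0.0]
ft_force: [0.6, -2.9, -0.8]
width: 0.2
```

```bash
python3 - <<'E'
from go import *
state()
E
```

```text
t 5.65 p [529.3 -25.3  48.6] clamp xy [  0.7 -67.8] al -15.7 tilt [-0. -0.] q6 0.205 F [ 0.6 -2.9 -0.8] Fclamp [ 1.3 -2.6] M [-0.69 -0.1  -0.03] w 0.2
```

move_arm --motion '[[[0,-0.02,0],[0,0,0]],[[0,-0.03,0],[0,0,0]],[[0,-0.04,0],[0,0,0]],[[0,-0.05,0],[0,0,0]],[[0,-0.05,0],[0,0,0]]]'

```text
t: 6.28
ee_pos: [529.5, -24.4, 48.7]
orientation: [3.104, -0.424, -0.004]
ft_force: [-7.3, -46.0, 5.7]
width: 0.3
```

```bash
python3 - <<'E'
from go import *
state()
E
```

```text
t 6.28 p [529.5 -24.4  48.7] clamp xy [  0.7 -66.9] al -15.6 tilt [-0.004 -0.008] q6 0.218 F [ -7.3 -46.    5.7] Fclamp [  5.1 -46.3] M [-8.1   1.18 -0.07] w 0.3
```

move_arm --motion '[[[0,0.04,0],[0,0,0]],[[0,0.08,0],[0,0,0]],[[0,0.16,0],[0,0,0]],[[0,0.2,-0.15],[0,0,0]],[[0,0.2,-0.5],[0,0,0]]]'

```text
t: 6.9
ee_pos: [521.2, -47.2, 122.5]
orientation: [-3.112, 0.43, 0.008]
ft_force: [0.3, -0.3, -0.4]
width: 0.6
```

move_arm --motion '[[[0,0.1,-0.3],[0,0,0.16]],[[0,0.2,-0.45],[0,0,0.32]],[[0,0.3,-0.45],[0,0,0.48]],[[0,0.4,-0.45],[0,0,0.64]],[[0,0.5,-0.45],[0,0,0.8]]]' --gripper 0.55

```text
t: 7.52
ee_pos: [502.5, -119.6, 191.2]
orientation: [-2.664, 1.665, 0.0]
ft_force: [-0.1, 0.5, 0.3]
width: 46.2
```

```bash
cat > look.py <<'E'
from go import *
import sys
tag=sys.argv[1]
state()
for c in('scene','top'):
    im=save(c,f'{c}_{tag}.png');np.savez(f'{c}_{tag}.npz',**im)
    for n in('paddle','saddle_back','lock_screw'):
        L=[(np.round(d['location'],1),round(d['p'],2)) for d in ctrl.pinpoint(c,n)[:1]]
        print(c,n,L,[np.round([(l[0][:2]-O)@V,(l[0][:2]-O)@U],1) for l in L])
    u,v=proj(im,[542,20,70]).astype(int)
    a=im['pixels'][v-45:v+45,u-60:u+60,::-1];cv2.imwrite(f'pics/{c}c_{tag}.png',cv2.resize(a,(800,600),interpolation=cv2.INTER_CUBIC));print(u-60,v-45)
E
python3 look.py b
```

```text
t 7.53 p [ 502.5 -119.6  191.2] clamp xy [  -0.2 -165.8] al -64.0 tilt [0. 0.] q6 0.86 F [-0.1  0.5  0.3] Fclamp [-0.2  0.5] M [ 0.01 -0.08  0.03] w 46.2
scene paddle [(array([540. ,  12.4, 111. ]), 0.62)] [array([  1.1, -28.6])]
scene saddle_back [(array([526.2, -10.9,  49.9]), 0.83)] [array([ -6.1, -54.7])]
scene lock_screw [(array([ 407.1, -241. ,    7. ]), 0.55)] [array([ -60.2, -308.1])]
281 172
top paddle [(array([538.7,  18.4, 107.9]), 0.66)] [array([ -1.7, -23.2])]
top saddle_back [(array([533.9, -13. ,  47.9]), 0.83)] [array([  1.9, -54.7])]
top lock_screw [(array([536.9,  16.2,  49.3]), 0.41)] [array([ -2.9, -25.8])]
264 126
```

View pics/scenec_b.png

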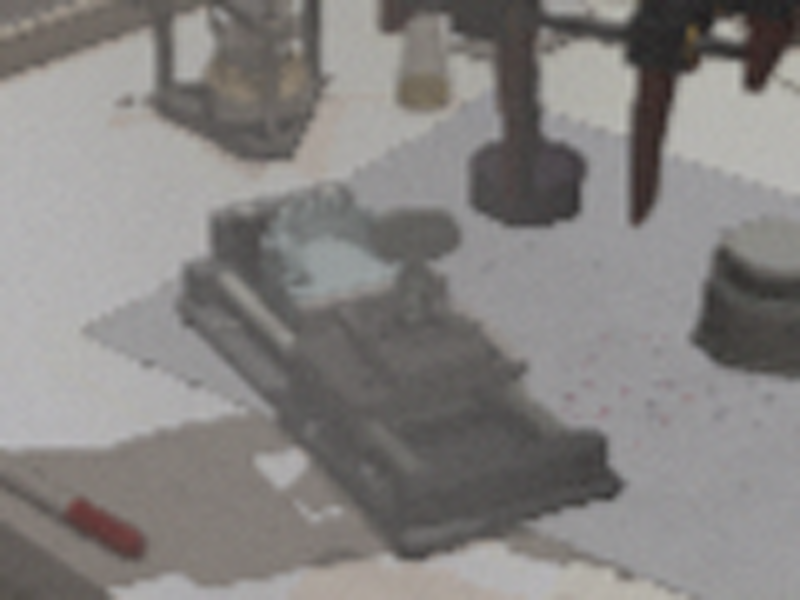

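View pics/topc_b.png

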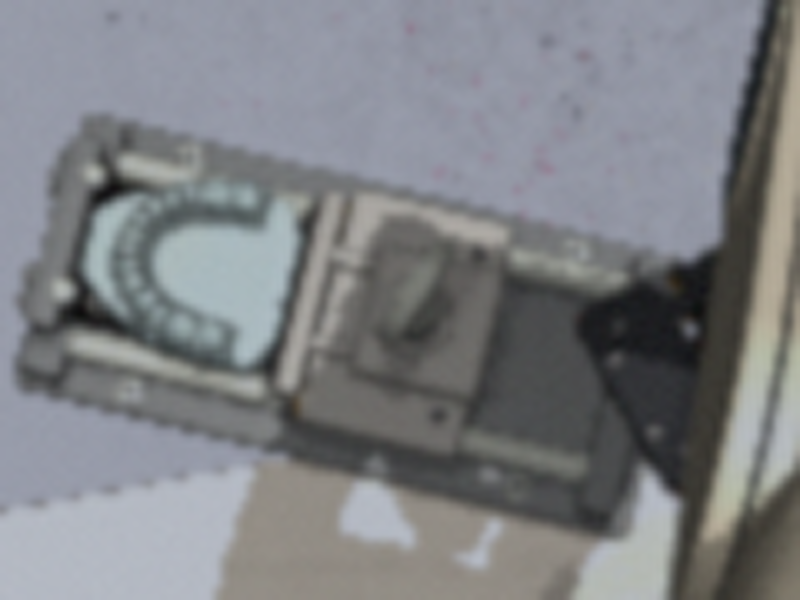

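```bash
cat > ov.py <<'E'
from go import *
import sys
tag=sys.argv[1];y=float(sys.argv[2]);z=float(sys.argv[3]);angs=[float(a) for a in sys.argv[4:]]
rows=[]
for c in('scene','top'):
    d=np.load(f'{c}_{tag}.npz');im={k:d[k] for k in d}
    C=np.array(clamp(0,y,z));u,v=proj(im,C).astype(int);K=12;h=16
    crop=cv2.resize(im['pixels'][v-h:v+h,u-h:u+h,::-1],None,fx=K,fy=K,interpolation=cv2.INTER_CUBIC)
    crop=cv2.convertScaleAbs(crop,alpha=1.5,beta=-20)
    tiles=[crop]
    for a in angs:
        t=crop.copy();r=np.deg2rad(a);ex=np.array([np.cos(r),np.sin(r),0]);ey=np.array([-np.sin(r),np.cos(r),0])
        th=np.linspace(0,2*np.pi,60)
        for s,col in((4.5,(0,0,255)),(-4.5,(0,255,0))):
            P=C+np.outer(22*np.cos(th),ex)+np.outer(13*np.sin(th),[0,0,1])+s*ey
            q=(projs(im,P)+.5-[u-h,v-h])*K
            cv2.polylines(t,[q.astype(np.int32)],True,col,1)
        cv2.putText(t,str(a),(5,20),0,.6,(255,0,0),2);tiles.append(t)
    rows.append(np.hstack(tiles))
o=np.vstack(rows);s=min(800/o.shape[1],600/o.shape[0]);cv2.imwrite(f'pics/ov_{tag}_{sys.argv[4]}.png',cv2.resize(o,None,fx=s,fy=s))
E
python3 ov.py b -24.5 109 -40 -30
```

```text
(no output)
```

View pics/ov_b_-40.png

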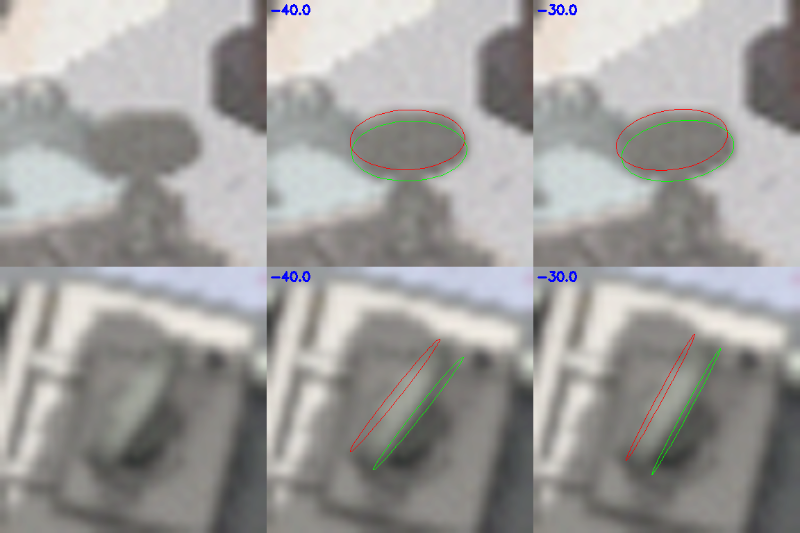

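```bash
python3 - <<'E'
from go import *
plan(clamp(0,-24.5,150),-122)
E
```

```text
t 7.92 p [ 502.9 -118.8  191.1] clamp xy [  -0. -165.] al -63.6 tilt [-0.  0.] q6 0.855 F [ 0.3 -0.2  0.9] Fclamp [ 0.4 -0.1] M [-0.03  0.07 -0.  ] w 48.5
shift [-0.6993 -0.623   0.2743] rv(short) [1.000e-04 1.000e-04 9.731e-01] da -58.38312513990266
```

move_arm --motion '[[[-0.14,-0.12,0],[0,0,0.175]],[[-0.3,-0.27,0],[0,0,0.35]],[[-0.45,-0.4,0],[0,0,0.525]],[[-0.6,-0.53,0.1],[0,0,0.7]],[[-0.7,-0.623,0.27],[0,0,0.875]]]'

```text
t: 8.55
ee_pos: [541.3, 17.8, 151.1]
orientation: [-1.653, 2.669, -0.002]
ft_force: [0.5, 0.7, -0.5]
width: 48.1
```

```bash
python3 - <<'E'
from go import *
plan(clamp(0,-24.5,98),-122)
E
```

```text
t 8.55 p [541.3  17.8 151.1] clamp xy [  1. -23.] al -116.4 tilt [0.003 0.   ] q6 2.043 F [ 0.5  0.7 -0.5] Fclamp [0.3 0.8] M [ 0.07  0.03 -0.  ] w 48.1
shift [0.0114 0.0051 0.3536] rv(short) [-0.0021  0.0013  0.0925] da -5.552837119410981
```

move_arm --motion '[[[0.005,0.005,0.05],[0,0,0.09]],[[0.01,0.005,0.15],[0,0,0.09]],[[0.01,0.005,0.25],[0,0,0.09]],[[0.01,0.005,0.35],[0,0,0.09]],[[0.01,0.005,0.35],[0,0,0.09]]]'

```text
t: 9.18
ee_pos: [537.9, 14.9, 96.8]
orientation: [1.531, -2.741, -0.002]
ft_force: [0.1, 1.2, 0.4]
width: 48.4
```

```bash
python3 look.py c; python3 - <<'E'
from go import *
for i in range(4): state()
E
python3 ov.py c -24.5 109 -38 -32
```

```text
t 9.18 p [537.9  14.9  96.8] clamp xy [ -1.6 -26.7] al -121.6 tilt [-0.003  0.   ] q6 2.129 F [0.1 1.2 0.4] Fclamp [-0.2  1.2] M [ 0.1  -0.03  0.03] w 48.4
scene paddle [(array([539.9,  14.7, 107.9]), 0.38)] [array([  0.4, -26.4])]
scene saddle_back [(array([529.9, -12.9,  48.4]), 0.94)] [array([ -2. , -55.7])]
scene lock_screw [(array([544.1,  17. ,  57.2]), 0.42)] [array([  3.8, -23.1])]
281 172
top paddle [] []
top saddle_back [] []
top lock_screw [] []
264 126
t 9.57 p [539.2  15.1  98.7] clamp xy [ -0.4 -26.2] al -121.6 tilt [0.001 0.   ] q6 2.129 F [-0.6  0.3  0.6] Fclamp [-0.7  0.2] M [ 0.07  0.07 -0.06] w 48.2
t 9.57 p [539.2  15.1  98.7] clamp xy [ -0.4 -26.2] al -121.6 tilt [0.001 0.   ] q6 2.129 F [-0.6  0.3  0.6] Fclamp [-0.7  0.2] M [ 0.07  0.07 -0.06] w 48.2
t 9.57 p [539.2  15.1  98.7] clamp xy [ -0.4 -26.2] al -121.6 tilt [0.001 0.   ] q6 2.129 F [-0.6  0.3  0.6] Fclamp [-0.7  0.2] M [ 0.07  0.07 -0.06] w 48.2
t 9.57 p [539.2  15.1  98.7] clamp xy [ -0.4 -26.2] al -121.6 tilt [0.001 0.   ] q6 2.129 F [-0.6  0.3  0.6] Fclamp [-0.7  0.2] M [ 0.07  0.07 -0.06] w 48.2
```

View pics/ov_c_-38.png

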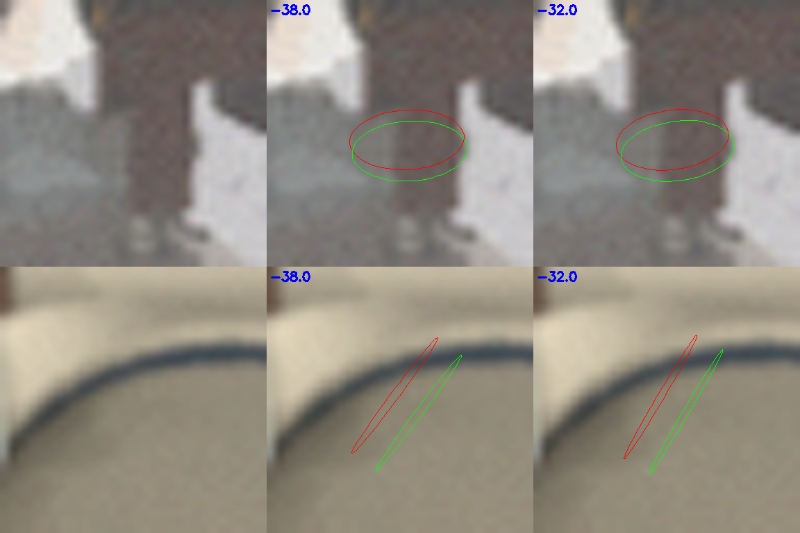

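View pics/scenec_c.png

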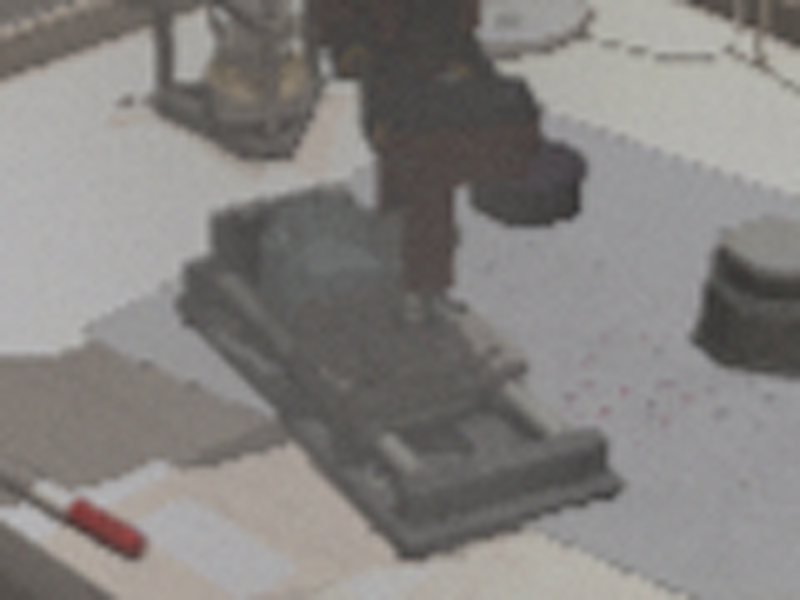

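move_arm --motion '[[[-0.005,0,0],[0,0,0]],[[-0.01,0,0],[0,0,0]],[[-0.01,0,0],[0,0,0]],[[-0.01,0,0],[0,0,0]],[[-0.01,0,0],[0,0,0]]]' --gripper 0.18

```text
t: 10.2
ee_pos: [539.6, 16.4, 98.2]
orientation: [1.531, -2.743, -0.0]
ft_force: [0.3, -0.0, 0.2]
width: 15.7
```

```bash
python3 -c "
from go import *
state()"
```

```text
t 10.2 p [539.6  16.4  98.2] clamp xy [ -0.3 -24.9] al -121.6 tilt [-0. -0.] q6 2.132 F [ 0.3 -0.   0.2] Fclamp [0.3 0.1] M [0.12 0.01 0.02] w 15.7
```

move_arm --motion '[[[0,0,0],[0,0,0]],[[0,0,0],[0,0,0]],[[0,0,0],[0,0,0]],[[0,0,0],[0,0,0]],[[0,0,0],[0,0,0]]]' --gripper 0.135

```text
t: 10.82
ee_pos: [539.7, 16.4, 98.2]
orientation: [-1.532, 2.743, 0.0]
ft_force: [-0.0, -0.5, -0.0]
width: 11.9
```

```bash
python3 -c "
from go import *
state()"
```

```text
t 10.82 p [539.7  16.4  98.2] clamp xy [ -0.3 -24.8] al -121.6 tilt [0. 0.] q6 2.131 F [-0.  -0.5 -0. ] Fclamp [ 0.1 -0.5] M [ 0.1   0.05 -0.05] w 11.9
```

move_arm --motion '[[[0,0,0.01],[0,0,0]],[[0,0,0.02],[0,0,0]],[[0,0,0.03],[0,0,0]],[[0,0,0.04],[0,0,0]],[[0,0,0.047],[0,0,0]]]'

```text
t: 11.45
ee_pos: [540.2, 16.6, 91.3]
orientation: [-1.531, 2.742, -0.0]
ft_force: [1.3, 2.6, 2.1]
width: 11.9
```

```bash
python3 -c "
from go import *
state()"
```

```text
t 11.45 p [540.2  16.6  91.3] clamp xy [  0.1 -24.5] al -121.6 tilt [0.001 0.   ] q6 2.131 F [1.3 2.6 2.1] Fclamp [0.6 2.8] M [ 0.54 -0.28 -0.03] w 11.9
```

move_arm --motion '[[[0,0,0],[0,0,0]],[[0,0,0],[0,0,0]],[[0,0,0.003],[0,0,0]],[[0,0,0.003],[0,0,0]],[[0,0,0.003],[0,0,0]]]'

```text
t: 12.08
ee_pos: [539.8, 16.4, 90.8]
orientation: [-1.531, 2.743, -0.0]
ft_force: [2.4, 1.5, 2.4]
width: 12.1
```

```bash
python3 -c "
from go import *
state()"
```

```text
t 12.07 p [539.8  16.4  90.8] clamp xy [ -0.2 -24.8] al -121.6 tilt [0. 0.] q6 2.131 F [2.4 1.5 2.4] Fclamp [2.  2.1] M [ 0.53 -0.48 -0.04] w 12.1
```

move_arm --motion '[[[-0.003,0,0],[0,0,0]],[[-0.007,0,0],[0,0,0]],[[-0.007,0,0],[0,0,0]],[[-0.007,0,0],[0,0,0]],[[-0.007,0,0],[0,0,0]]]'

```text
t: 12.7
ee_pos: [539.4, 17.1, 90.3]
orientation: [1.531, -2.741, -0.001]
ft_force: [-1.2, -1.9, 0.2]
width: 11.9
```

```bash
python3 -c "
from go import *
state()"
```

```text
t 12.7 p [539.4  17.1  90.3] clamp xy [ -0.7 -24.3] al -121.6 tilt [-0.002 -0.   ] q6 2.133 F [-1.2 -1.9  0.2] Fclamp [-0.7 -2.2] M [-0.33  0.26  0.01] w 11.9
```

move_arm --motion '[[[0.003,0,0],[0,0,0]],[[0.003,0,0.003],[0,0,0]],[[0.003,0,0.006],[0,0,0]],[[0.003,0,0.008],[0,0,0]],[[0.003,0,0.008],[0,0,0]]]'

```text
t: 13.32
ee_pos: [540.0, 16.9, 89.6]
orientation: [-1.532, 2.743, -0.0]
ft_force: [-1.7, -2.5, 1.6]
width: 12.0
```

```bash
python3 -c "
from go import *
state()"
```

```text
t 13.32 p [540.   16.9  89.6] clamp xy [ -0.1 -24.3] al -121.6 tilt [ 0. -0.] q6 2.132 F [-1.7 -2.5  1.6] Fclamp [-1.  -2.9] M [-0.32  0.38 -0.03] w 12.0
```

move_arm --motion '[[[0,0,-0.01],[0,0,0]],[[0,0,-0.02],[0,0,0]],[[0,0,-0.02],[0,0,0]],[[0,0,-0.02],[0,0,0]],[[0,0,-0.02],[0,0,0]]]'

```text
t: 13.95
ee_pos: [539.9, 17.0, 92.4]
orientation: [1.531, -2.743, -0.0]
ft_force: [-2.2, -1.4, -1.4]
width: 11.8
```

```bash
python3 -c "
from go import *
state()"
```

```text
t 13.95 p [539.9  17.   92.4] clamp xy [ -0.2 -24.3] al -121.6 tilt [-0.  0.] q6 2.132 F [-2.2 -1.4 -1.4] Fclamp [-1.8 -1.9] M [-0.25  0.37 -0.03] w 11.8
```

move_arm --motion '[[[0,0,0.01],[0,0,0]],[[0,0,0.02],[0,0,0]],[[0,0,0.024],[0,0,0]],[[0,0,0.028],[0,0,0]],[[0,0,0.028],[0,0,0]]]'

```text
t: 14.58
ee_pos: [540.3, 16.9, 88.6]
orientation: [-1.531, 2.742, -0.001]
ft_force: [-3.0, -2.6, 4.6]
width: 12.3
```

```bash
python3 -c "
from go import *
state()"
```

```text
t 14.57 p [540.3  16.9  88.6] clamp xy [  0.2 -24.2] al -121.6 tilt [ 0.001 -0.   ] q6 2.132 F [-3.  -2.6  4.6] Fclamp [-2.2 -3.3] M [-0.4   0.3   0.03] w 12.3
```

move_arm --motion '[[[0,0,0.002],[0,0,-0.04]],[[0,0,0.002],[0,0,-0.08]],[[0,0,0.002],[0,0,-0.12]],[[0,0,0.002],[0,0,-0.16]],[[0,0,0.002],[0,0,-0.2]]]'

```text
t: 15.2
ee_pos: [540.0, 17.0, 88.4]
orientation: [-1.811, 2.567, -0.0]
ft_force: [-3.3, -2.7, 6.8]
width: 12.2
```

```bash
python3 -c "
from go import *
state()"
```

```text
t 15.2 p [540.   17.   88.4] clamp xy [ -0.1 -24.2] al -109.6 tilt [0. 0.] q6 1.922 F [-3.3 -2.7  6.8] Fclamp [-2.4 -3.5] M [-0.43  0.52 -0.11] w 12.2
```

move_arm --motion '[[[0.002,0.003,-0.001],[0,0,-0.04]],[[0.002,0.003,-0.001],[0,0,-0.08]],[[0.002,0.003,-0.001],[0,0,-0.12]],[[0.002,0.003,-0.001],[0,0,-0.16]],[[0.002,0.003,-0.001],[0,0,-0.2]]]'

```text
t: 15.82
ee_pos: [540.0, 16.9, 88.6]
orientation: [-2.069, 2.363, -0.001]
ft_force: [-1.2, -3.7, 6.7]
width: 12.0
```

```bash
python3 -c "
from go import *
state()"
```

```text
t 15.82 p [540.   16.9  88.6] clamp xy [ -0.1 -24.3] al -97.6 tilt [0.001 0.   ] q6 1.712 F [-1.2 -3.7  6.7] Fclamp [-0.2 -3.9] M [-0.35  0.38 -0.06] w 12.0
```

move_arm --motion '[[[0.002,0,-0.001],[0,0,-0.04]],[[0.002,0,-0.001],[0,0,-0.08]],[[0.002,0,-0.001],[0,0,-0.12]],[[0.002,0,-0.001],[0,0,-0.16]],[[0.002,0,-0.001],[0,0,-0.2]]]'

```text
t: 16.45
ee_pos: [540.0, 16.7, 88.7]
orientation: [-2.305, 2.133, -0.001]
ft_force: [-1.0, -0.6, 5.1]
width: 12.0
```

```bash
python3 -c "
from go import *
state()"
```

```text
t 16.45 p [540.   16.7  88.7] clamp xy [ -0.1 -24.5] al -85.6 tilt [0.001 0.   ] q6 1.502 F [-1.  -0.6  5.1] Fclamp [-0.8 -0.8] M [-0.23  0.28 -0.03] w 12.0
```

move_arm --motion '[[[0,0,-0.001],[0,0,-0.04]],[[0,0,-0.001],[0,0,-0.08]],[[0,0,-0.001],[0,0,-0.12]],[[0,0,-0.001],[0,0,-0.16]],[[0,0,-0.001],[0,0,-0.2]]]'

```text
t: 17.08
ee_pos: [540.0, 16.7, 88.8]
orientation: [-2.515, 1.881, -0.001]
ft_force: [-2.4, -1.9, 5.5]
width: 12.3
```

```bash
python3 -c "
from go import *
state()"
```

```text
t 17.07 p [540.   16.7  88.8] clamp xy [ -0.1 -24.5] al -73.6 tilt [0.001 0.   ] q6 1.293 F [-2.4 -1.9  5.5] Fclamp [-1.8 -2.5] M [-0.28  0.24 -0.02] w 12.3
```

move_arm --motion '[[[0,0,-0.001],[0,0,-0.04]],[[0,0,-0.001],[0,0,-0.08]],[[0,0,-0.001],[0,0,-0.12]],[[0,0,-0.001],[0,0,-0.16]],[[0,0,-0.001],[0,0,-0.2]]]'

```text
t: 17.7
ee_pos: [540.0, 16.6, 89.0]
orientation: [-2.698, 1.608, -0.002]
ft_force: [-1.6, -2.2, 4.0]
width: 12.1
```

```bash
python3 -c "
from go import *
state()"
```

```text
t 17.7 p [540.   16.6  89. ] clamp xy [  0.  -24.6] al -61.6 tilt [0.001 0.   ] q6 1.083 F [-1.6 -2.2  4. ] Fclamp [-1.  -2.5] M [-0.48  0.17 -0.04] w 12.1
```

move_arm --motion '[[[0,0,-0.001],[0,0,-0.04]],[[0,0,-0.001],[0,0,-0.08]],[[0,0,-0.001],[0,0,-0.12]],[[0,0,-0.001],[0,0,-0.16]],[[0,0,-0.001],[0,0,-0.2]]]'

```text
t: 18.32
ee_pos: [540.1, 16.5, 89.1]
orientation: [-2.852, 1.317, -0.002]
ft_force: [-1.0, -2.9, 3.9]
width: 12.0
```

```bash
python3 -c "
from go import *
state()"
```

```text
t 18.32 p [540.1  16.5  89.1] clamp xy [  0.1 -24.7] al -49.6 tilt [0.001 0.   ] q6 0.874 F [-1.  -2.9  3.9] Fclamp [-0.2 -3.1] M [-0.46  0.09 -0.02] w 12.0
```

move_arm --motion '[[[0,0,0],[0,0,-0.04]],[[0,0,0],[0,0,-0.08]],[[0,0,0],[0,0,-0.12]],[[0,0,0],[0,0,-0.16]],[[0,0,0],[0,0,-0.2]]]'

```text
t: 18.95
ee_pos: [540.2, 16.5, 89.1]
orientation: [-2.974, 1.012, -0.002]
ft_force: [-0.6, -3.1, 4.7]
width: 11.8
```

```bash
python3 -c "
from go import *
state()"
```

```text
t 18.95 p [540.2  16.5  89.1] clamp xy [  0.2 -24.7] al -37.6 tilt [ 0.002 -0.   ] q6 0.664 F [-0.6 -3.1  4.7] Fclamp [ 0.2 -3.1] M [-0.48  0.01 -0.05] w 11.8
```

move_arm --motion '[[[0,0,-0.001],[0,0,-0.04]],[[0,0,-0.001],[0,0,-0.08]],[[0,0,-0.001],[0,0,-0.12]],[[0,0,-0.001],[0,0,-0.16]],[[0,0,-0.001],[0,0,-0.2]]]'

```text
t: 19.58
ee_pos: [540.2, 16.5, 89.1]
orientation: [-3.063, 0.695, -0.003]
ft_force: [1.4, -3.0, 0.3]
width: 11.5
```

```bash
python3 -c "
from go import *
state()"
```

```text
t 19.57 p [540.2  16.5  89.1] clamp xy [  0.3 -24.6] al -25.6 tilt [0.002 0.   ] q6 0.455 F [ 1.4 -3.   0.3] Fclamp [ 2.2 -2.5] M [-0.49 -0.17 -0.01] w 11.5
```

move_arm --motion '[[[0,0,0.004],[0,0,0]],[[0,0,0.008],[0,0,0]],[[0,0,0.012],[0,0,0]],[[0,0,0.016],[0,0,0]],[[0,0,0.016],[0,0,0]]]'

```text
t: 20.2
ee_pos: [540.2, 16.7, 86.7]
orientation: [-3.063, 0.697, -0.002]
ft_force: [4.4, -0.6, 2.1]
width: 12.0
```

```bash
python3 -c "
from go import *
state()"
```

```text
t 20.2 p [540.2  16.7  86.7] clamp xy [  0.2 -24.5] al -25.7 tilt [0.002 0.   ] q6 0.456 F [ 4.4 -0.6  2.1] Fclamp [4.4 0.6] M [-0.24 -0.68 -0.02] w 12.0
```

move_arm --motion '[[[0,0,0.004],[0,0,0]],[[0,0,0.008],[0,0,0]],[[0,0,0.012],[0,0,0]],[[0,0,0.012],[0,0,0]],[[0,0,0.012],[0,0,0]]]'

```text
t: 20.82
ee_pos: [540.2, 16.5, 85.4]
orientation: [-3.063, 0.697, -0.003]
ft_force: [2.7, -1.3, 8.1]
width: 11.6
```

```bash
python3 -c "
from go import *
state()"
```

```text
t 20.82 p [540.2  16.5  85.4] clamp xy [  0.2 -24.6] al -25.7 tilt [0.002 0.   ] q6 0.456 F [ 2.7 -1.3  8.1] Fclamp [ 2.9 -0.5] M [-0.3 -0.6 -0. ] w 11.6
```

move_arm --motion '[[[0.002,0,-0.013],[0,0,0]],[[0.002,0,-0.013],[0,0,0.15]],[[0.002,0,-0.013],[0,0,0.3]],[[0.002,0,-0.012],[0,0,0.45]],[[0.002,0,-0.011],[0,0,0.6]]]'

```text
t: 21.45
ee_pos: [539.3, 16.3, 85.8]
orientation: [2.693, -1.616, -0.001]
ft_force: [3.0, -2.3, -0.8]
width: 11.8
```

```bash
python3 -c "
from go import *
state()"
```

```text
t 21.45 p [539.3  16.3  85.8] clamp xy [ -0.6 -25.1] al -61.9 tilt [-0.001 -0.   ] q6 1.089 F [ 3.  -2.3 -0.8] Fclamp [ 3.6 -1.5] M [-0.31 -0.72 -0.05] w 11.8
```

move_arm --motion '[[[0.002,-0.002,-0.003],[0,0,0.15]],[[0.002,-0.002,-0.003],[0,0,0.3]],[[0.002,-0.002,-0.002],[0,0,0.45]],[[0.002,-0.002,-0.001],[0,0,0.6]],[[0.002,-0.002,0],[0,0,0.75]]]'

```text
t: 22.08
ee_pos: [538.3, 16.9, 85.6]
orientation: [1.868, -2.523, -0.005]
ft_force: [-0.1, 2.9, 1.3]
width: 11.9
```

```bash
python3 -c "
from go import *
state()"
```

```text
t 22.07 p [538.3  16.9  85.6] clamp xy [ -1.7 -24.7] al -107.0 tilt [-0.004  0.001] q6 1.875 F [-0.1  2.9  1.3] Fclamp [-0.8  2.8] M [ 0.64 -0.08 -0.02] w 11.9
```

move_arm --motion '[[[0,0,0],[0,0,0.15]],[[0,0,0.001],[0,0,0.3]],[[0,0,0.002],[0,0,0.45]],[[0,0,0.003],[0,0,0.51]],[[0,0,0.003],[0,0,0.51]]]'

```text
t: 22.7
ee_pos: [538.7, 16.8, 85.3]
orientation: [1.145, -2.923, -0.003]
ft_force: [0.4, 3.2, 0.5]
width: 12.0
```

```bash
python3 -c "
from go import *
state()"
```

```text
t 22.7 p [538.7  16.8  85.3] clamp xy [ -1.3 -24.7] al -137.2 tilt [-0.003  0.001] q6 2.403 F [0.4 3.2 0.5] Fclamp [-0.4  3.2] M [ 0.61 -0.1   0.02] w 12.0
```

move_arm --motion '[[[0,0,0],[0,0,0]],[[0,0,0],[0,0,0]],[[0,0,0],[0,0,0]],[[0,0,0],[0,0,0]],[[0,0,0],[0,0,-0.1]]]' --gripper 0.65

```text
t: 23.32
ee_pos: [540.0, 16.2, 85.9]
orientation: [1.3, -2.86, -0.0]
ft_force: [0.5, -0.1, 0.9]
width: 55.9
```

```bash
python3 look.py d; python3 -c "
from go import *
plan(clamp(0.2,-24.3,86),42)"
```

```text
t 23.32 p [540.   16.2  85.9] clamp xy [  0.1 -25. ] al -131.1 tilt [-0. -0.] q6 2.296 F [ 0.5 -0.1  0.9] Fclamp [0.5 0.1] M [0.05 0.04 0.01] w 55.9
scene paddle [(array([540.3,  12.6, 106.4]), 0.56)] [array([  1.3, -28.4])]
scene saddle_back [(array([530. , -14.2,  49.8]), 0.78)] [array([ -1.5, -56.9])]
scene lock_screw [(array([543. ,  16.6,  53.1]), 0.54)] [array([  2.9, -23.8])]
281 172
top paddle [] []
top saddle_back [] []
top lock_screw [] []
264 126
t 23.73 p [540.1  16.2  85.9] clamp xy [  0.2 -24.9] al -131.3 tilt [0. 0.] q6 2.3 F [-0.1 -0.7  0.6] Fclamp [ 0.1 -0.7] M [0.08 0.03 0.01] w 57.3
shift [-0.0036  0.0015 -0.0009] rv(short) [-0.      0.     -2.8883] da 173.2992816918374
```

View pics/scenec_d.png

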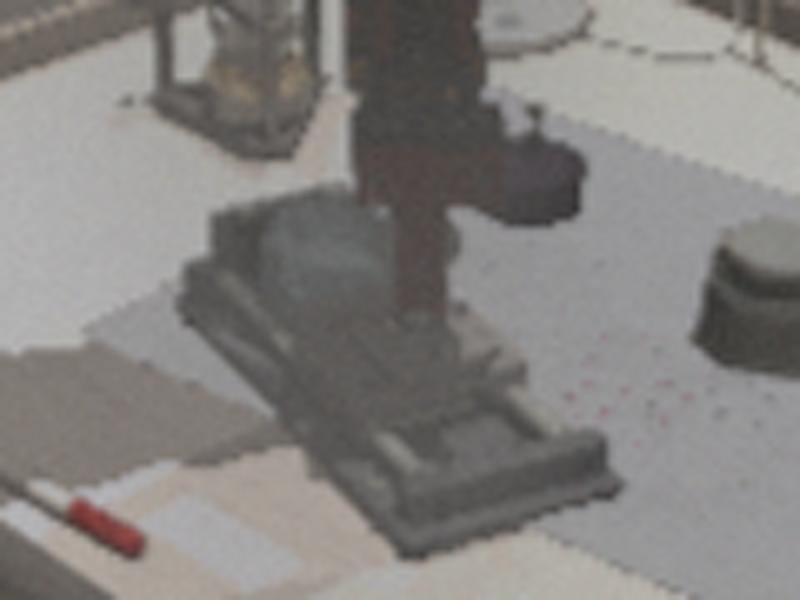

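move_arm --motion '[[[-0.004,0,0],[0,0,-0.175]],[[-0.004,0,0],[0,0,-0.35]],[[-0.004,0,0],[0,0,-0.525]],[[-0.004,0,0],[0,0,-0.7]],[[-0.004,0,0],[0,0,-0.875]]]'

```text
t: 24.35
ee_pos: [540.5, 16.7, 85.9]
orientation: [2.434, -1.986, 0.0]
ft_force: [-0.5, -0.1, -0.4]
width: 57.5
```

move_arm --motion '[[[0,0,0],[0,0,-0.175]],[[0,0,0],[0,0,-0.35]],[[0,0,0],[0,0,-0.525]],[[0,0,0],[0,0,-0.7]],[[0,0,0],[0,0,-0.875]]]'

```text
t: 24.98
ee_pos: [540.5, 16.7, 85.9]
orientation: [-3.061, 0.705, -0.0]
ft_force: [0.1, -0.1, -0.1]
width: 56.8
```

move_arm --motion '[[[0,0,0],[0,0,-0.175]],[[0,0,0],[0,0,-0.35]],[[0,0,0],[0,0,-0.525]],[[0,0,0],[0,0,-0.7]],[[0,0,0],[0,0,-0.875]]]'

```text
t: 25.6
ee_pos: [540.5, 16.7, 85.9]
orientation: [3.058, 0.722, 0.0]
ft_force: [0.3, -0.5, 0.1]
width: 56.9
```

```bash
python3 look.py e; python3 -c "
from go import *
plan(clamp(0.2,-24.3,86),44)"
```

```text
t 25.6 p [540.5  16.7  85.9] clamp xy [  0.4 -24.4] al 26.6 tilt [ 0. -0.] q6 -0.455 F [ 0.3 -0.5  0.1] Fclamp [ 0.4 -0.5] M [-0.02 -0.12  0.04] w 56.9
scene paddle [(array([538.7,  11.3, 105.4]), 0.46)] [array([  0.1, -30. ])]
scene saddle_back [(array([527.9, -15.4,  48.7]), 0.83)] [array([ -3.2, -58.6])]
scene lock_screw [(array([541.2,  16. ,  53.3]), 0.42)] [array([  1.3, -24.8])]
281 172
top paddle [] []
top saddle_back [(array([565.2, 104.9,  34.7]), 0.17)] [array([ 1. , 67.2])]
top lock_screw [] []
264 126
t 26.0 p [540.5  16.7  85.9] clamp xy [  0.4 -24.3] al 26.1 tilt [ 0. -0.] q6 -0.447 F [-0.3  0.6 -0.3] Fclamp [-0.4  0.5] M [ 0.03 -0.17 -0.02] w 56.9
shift [-0.001  -0.0012 -0.0007] rv(short) [ 0.     -0.     -0.2975] da 17.851440294828564
```

View pics/scenec_e.png

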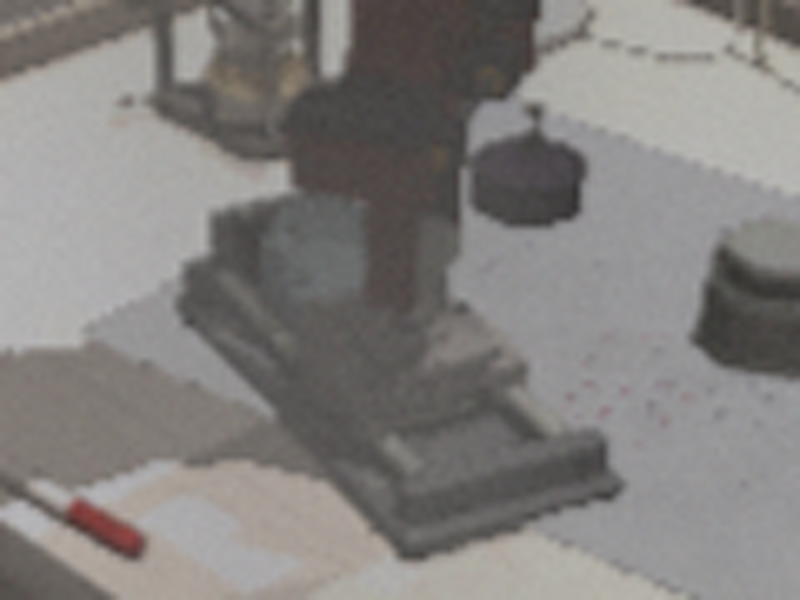

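```bash
cat > cmp.py <<'E'
from go import *
import sys
def g(tag): 
    d=np.load(f'scene_{tag}.npz');return d,cv2.cvtColor(d['pixels'],cv2.COLOR_RGB2GRAY).astype(np.float32)
d,ref=g(sys.argv[1])
im={k:d[k] for k in d}
# saddle rear-right corner region at clamp (35,-57,45)
for name,P in(('saddle',clamp(38,-50,45)),('saddle2',clamp(30,-52,50)),('endblock',clamp(40,-114,34))):
    u,v=proj(im,P).astype(int)
    for t in sys.argv[2:]:
        _,b=g(t)
        tpl=ref[v-6:v+7,u-7:u+8]
        best=None
        big=cv2.resize(b[v-10:v+11,u-11:u+12],None,fx=8,fy=8,interpolation=cv2.INTER_CUBIC);tb=cv2.resize(tpl,None,fx=8,fy=8,interpolation=cv2.INTER_CUBIC)
        r=cv2.matchTemplate(big,tb,cv2.TM_CCOEFF_NORMED);_,mx,_,l=cv2.minMaxLoc(r)
        print(name,t,round(mx,3),(l[0]-32)/8,(l[1]-32)/8)
print(proj(im,clamp(0,-20,50))-proj(im,clamp(0,-25,50)),'px per 5mm y')
E
python3 cmp.py b c d e
```

```text
saddle c 0.945 -0.125 0.0
saddle d 0.928 0.25 0.25
saddle e 0.925 0.625 0.0
saddle2 c 0.925 0.0 0.125
saddle2 d 0.905 0.375 0.375
saddle2 e 0.886 0.875 -0.25
endblock c 0.96 0.0 0.25
endblock d 0.959 0.0 0.25
endblock e 0.959 0.0 0.25
[-0.74693689 -0.69406369] px per 5mm y
```

move_arm --motion '[[[0,0,0],[0,0,-0.15]],[[0,0,0],[0,0,-0.3]],[[0,0,0],[0,0,-0.3]],[[0,0,0],[0,0,-0.3]],[[0,0,0],[0,0,-0.3]]]' --gripper 0.135

```text
t: 26.62
ee_pos: [540.2, 16.6, 85.8]
orientation: [-2.911, -1.181, 0.001]
ft_force: [-1.5, -2.5, 2.1]
width: 12.5
```

```bash
python3 -c "
from go import *
state()"
```

```text
t 26.62 p [540.2  16.6  85.8] clamp xy [  0.2 -24.5] al 44.2 tilt [-0.001 -0.   ] q6 -0.762 F [-1.5 -2.5  2.1] Fclamp [-0.8 -2.8] M [-0.42  0.17 -0.01] w 12.5
```

move_arm --motion '[[[0,0,0],[0,0,0.15]],[[0,0,0.001],[0,0,0.3]],[[0,0,0.002],[0,0,0.45]],[[0,0,0.003],[0,0,0.6]],[[0,0,0.004],[0,0,0.75]]]'

```text
t: 27.25
ee_pos: [540.2, 16.4, 85.3]
orientation: [3.141, -0.031, -0.001]
ft_force: [-1.3, -2.6, 1.1]
width: 11.7
```

```bash
python3 -c "
from go import *
state()"
```

```text
t 27.25 p [540.2  16.4  85.3] clamp xy [  0.2 -24.7] al -1.1 tilt [-0.001 -0.   ] q6 0.029 F [-1.3 -2.6  1.1] Fclamp [-0.5 -2.9] M [-0.28  0.11 -0.  ] w 11.7
```

move_arm --motion '[[[0,0,0],[0,0,0.15]],[[0,0,0.001],[0,0,0.3]],[[0,0,0.002],[0,0,0.45]],[[0,0,0.003],[0,0,0.6]],[[0,0,0.003],[0,0,0.75]]]'

```text
t: 27.88
ee_pos: [540.6, 16.4, 84.9]
orientation: [2.89, -1.23, 0.001]
ft_force: [1.4, -3.0, -1.3]
width: 12.2
```

```bash
python3 -c "
from go import *
state()"
```

```text
t 27.88 p [540.6  16.4  84.9] clamp xy [  0.6 -24.6] al -46.1 tilt [ 0. -0.] q6 0.814 F [ 1.4 -3.  -1.3] Fclamp [ 2.1 -2.5] M [-0.44 -0.11 -0.01] w 12.2
```

move_arm --motion '[[[-0.001,-0.002,0],[0,0,0.15]],[[-0.002,-0.003,0.001],[0,0,0.3]],[[-0.002,-0.003,0.002],[0,0,0.45]],[[-0.002,-0.003,0.003],[0,0,0.6]],[[-0.002,-0.003,0.003],[0,0,0.75]]]'

```text
t: 28.5
ee_pos: [540.9, 16.7, 84.4]
orientation: [2.2, -2.243, 0.002]
ft_force: [2.0, -2.8, -1.0]
width: 11.7
```

```bash
python3 -c "
from go import *
state()"
```

```text
t 28.5 p [540.9  16.7  84.4] clamp xy [  0.9 -24.2] al -91.1 tilt [ 0.001 -0.001] q6 1.6 F [ 2.  -2.8 -1. ] Fclamp [ 2.6 -2.2] M [-0.62 -0.2  -0.  ] w 11.7
```

move_arm --motion '[[[-0.002,0,0],[0,0,0.15]],[[-0.003,0,0.001],[0,0,0.3]],[[-0.003,0,0.002],[0,0,0.45]],[[-0.003,0,0.003],[0,0,0.6]],[[-0.003,0,0.003],[0,0,0.75]]]'

```text
t: 29.12
ee_pos: [540.5, 17.0, 83.9]
orientation: [1.174, -2.913, 0.001]
ft_force: [0.1, -3.8, -0.7]
width: 11.9
```

```bash
python3 -c "
from go import *
state()"
```

```text
t 29.12 p [540.5  17.   83.9] clamp xy [  0.3 -24.1] al -136.1 tilt [-0.    -0.001] q6 2.386 F [ 0.1 -3.8 -0.7] Fclamp [ 1.1 -3.7] M [-0.58  0.09 -0.03] w 11.9
```

move_arm --motion '[[[0,0,0],[0,0,0]],[[0,0,0],[0,0,0]],[[0,0,0],[0,0,0]],[[0,0,0],[0,0,0]],[[0,0,0],[0,0,-0.1]]]' --gripper 0.65

```text
t: 29.75
ee_pos: [540.6, 17.7, 83.9]
orientation: [-1.338, 2.842, 0.0]
ft_force: [-0.2, 0.4, 0.6]
width: 56.0
```

move_arm --motion '[[[0,0,0],[0,0,-0.175]],[[0,0,0],[0,0,-0.35]],[[0,0,0],[0,0,-0.525]],[[0,0,0],[0,0,-0.7]],[[0,0,0],[0,0,-0.875]]]'

```text
t: 30.38
ee_pos: [540.6, 17.7, 83.9]
orientation: [-2.461, 1.953, 0.0]
ft_force: [0.2, -0.0, 0.1]
width: 57.6
```

move_arm --motion '[[[0,0,0],[0,0,-0.175]],[[0,0,0],[0,0,-0.35]],[[0,0,0],[0,0,-0.525]],[[0,0,0],[0,0,-0.7]],[[0,0,0],[0,0,-0.875]]]'

```text
t: 31.0
ee_pos: [540.6, 17.8, 83.9]
orientation: [-3.071, 0.663, 0.0]
ft_force: [0.6, -0.4, -0.3]
width: 57.1
```

move_arm --motion '[[[0,0,0],[0,0,-0.175]],[[0,0,0],[0,0,-0.35]],[[0,0,0],[0,0,-0.525]],[[0,0,0],[0,0,-0.7]],[[0,0,0],[0,0,-0.875]]]'

```text
t: 31.62
ee_pos: [540.6, 17.8, 83.9]
orientation: [-3.047, -0.764, -0.0]
ft_force: [-1.0, 0.1, 0.0]
width: 57.1
```

```bash
python3 look.py f; python3 cmp.py b e f; python3 -c "
from go import *
plan(clamp(0.2,-24.3,84),44)"
```

```text
t 31.62 p [540.6  17.8  83.9] clamp xy [  0.3 -23.3] al 28.1 tilt [0. 0.] q6 -0.48 F [-1.   0.1  0. ] Fclamp [-1.  -0.2] M [ 0.05 -0.13 -0.05] w 57.1
scene paddle [(array([540.1,  11.7, 103.6]), 0.53)] [array([  1.4, -29.3])]
scene saddle_back [(array([527.1, -14.8,  50. ]), 0.88)] [array([ -4.2, -58.3])]
scene lock_screw [(array([542.4,  19. ,  52.4]), 0.4)] [array([  1.7, -21.6])]
281 172
top paddle [] []
top saddle_back [] []
top lock_screw [] []
264 126
saddle e 0.925 0.625 0.0
saddle f 0.919 0.25 -0.125
saddle2 e 0.886 0.875 -0.25
saddle2 f 0.881 0.625 -0.625
endblock e 0.959 0.0 0.25
endblock f 0.96 0.125 0.25
[-0.74693689 -0.69406369] px per 5mm y
t 32.02 p [540.6  17.7  83.9] clamp xy [  0.3 -23.4] al 27.7 tilt [0. 0.] q6 -0.472 F [-0.  -0.9 -0.1] Fclamp [ 0.2 -0.9] M [-0.03 -0.13  0.03] w 57.2
shift [-0.0046  0.0042 -0.0005] rv(short) [-0.     -0.     -0.2724] da 16.34243614763909
```

View pics/scenec_f.png

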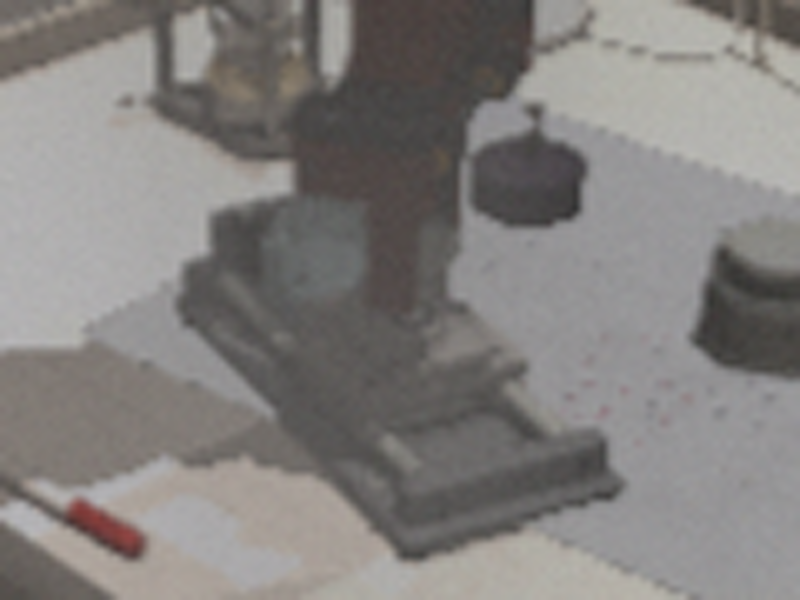

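move_arm --motion '[[[-0.003,0.003,0],[0,0,-0.14]],[[-0.003,0.003,0],[0,0,-0.27]],[[-0.003,0.003,0],[0,0,-0.27]],[[-0.003,0.003,0],[0,0,-0.27]],[[-0.003,0.003,0],[0,0,-0.27]]]' --gripper 0.135

```text
t: 32.65
ee_pos: [540.4, 17.1, 83.9]
orientation: [-2.914, -1.173, -0.0]
ft_force: [0.1, 0.5, -1.0]
width: 13.1
```

```bash
python3 -c "
from go import *
state()"
```

```text
t 32.65 p [540.4  17.1  83.9] clamp xy [  0.3 -24. ] al 43.9 tilt [0. 0.] q6 -0.756 F [ 0.1  0.5 -1. ] Fclamp [-0.   0.5] M [-0.03 -0.15  0.05] w 13.1
```

move_arm --motion '[[[0,0,0],[0,0,0.15]],[[0,0,0.001],[0,0,0.3]],[[0,0,0.002],[0,0,0.45]],[[0,0,0.003],[0,0,0.6]],[[0,0,0.003],[0,0,0.75]]]'

```text
t: 33.28
ee_pos: [540.4, 17.0, 83.5]
orientation: [3.141, -0.039, 0.0]
ft_force: [0.3, -0.4, -1.2]
width: 12.2
```

```bash
python3 -c "
from go import *
state()"
```

```text
t 33.27 p [540.4  17.   83.5] clamp xy [  0.3 -24.1] al -1.4 tilt [ 0. -0.] q6 0.034 F [ 0.3 -0.4 -1.2] Fclamp [ 0.4 -0.3] M [-0.08 -0.16  0.02] w 12.2
```

move_arm --motion '[[[0,0,0],[0,0,0.15]],[[0,0,0.001],[0,0,0.3]],[[0,0,0.002],[0,0,0.45]],[[0,0,0.003],[0,0,0.6]],[[0,0,0.003],[0,0,0.62]]]'

```text
t: 33.9
ee_pos: [540.6, 17.0, 83.1]
orientation: [-2.968, 1.03, -0.001]
ft_force: [0.7, -0.6, -1.0]
width: 12.1
```

```bash
python3 -c "
from go import *
state()"
```

```text
t 33.9 p [540.6  17.   83.1] clamp xy [  0.4 -24. ] al -38.3 tilt [ 0. -0.] q6 0.678 F [ 0.7 -0.6 -1. ] Fclamp [ 0.8 -0.4] M [-0.16 -0.11  0.  ] w 12.1
```

move_arm --motion '[[[0,0,0.003],[0,0,0]],[[0,0,0.006],[0,0,0]],[[0,0,0.007],[0,0,0]],[[0,0,0.007],[0,0,0]],[[0,0,0.007],[0,0,0]]]'

```text
t: 34.52
ee_pos: [540.6, 17.1, 82.1]
orientation: [-2.968, 1.029, -0.001]
ft_force: [0.3, -1.1, 3.4]
width: 12.0
```

```bash
python3 -c "
from go import *
state()"
```

```text
t 34.52 p [540.6  17.1  82.1] clamp xy [  0.5 -24. ] al -38.2 tilt [0.001 0.   ] q6 0.677 F [ 0.3 -1.1  3.4] Fclamp [ 0.6 -1. ] M [-0.1  -0.18  0.05] w 12.0
```

move_arm --motion '[[[0,0,0.002],[0,0,0]],[[0,0,0.004],[0,0,0]],[[0,0,0.004],[0,0,0]],[[0,0,0.004],[0,0,0]],[[0,0,0.004],[0,0,0]]]'

```text
t: 35.15
ee_pos: [540.7, 17.1, 81.7]
orientation: [-2.968, 1.029, -0.001]
ft_force: [0.4, -0.8, 6.2]
width: 11.8
```

```bash
python3 -c "
from go import *
state()"
```

```text
t 35.15 p [540.7  17.1  81.7] clamp xy [  0.5 -23.9] al -38.2 tilt [0.001 0.   ] q6 0.677 F [ 0.4 -0.8  6.2] Fclamp [ 0.6 -0.7] M [-0.15 -0.11  0.03] w 11.8
```

move_arm --motion '[[[0,0,-0.008],[0,0,0]],[[0,0,-0.008],[0,0,0]],[[0,0,-0.008],[0,0,0]],[[0,0,-0.008],[0,0,0]],[[0,0,-0.008],[0,0,0]]]' --gripper 0

```text
t: 35.78
ee_pos: [540.6, 17.1, 82.6]
orientation: [-2.968, 1.029, -0.001]
ft_force: [4.1, -0.7, -2.7]
width: 10.7
```

```bash
python3 -c "
from go import *
plan(clamp(0.4,-23.0,83),-38.3)"
```

```text
t 35.77 p [540.6  17.1  82.6] clamp xy [  0.5 -24. ] al -38.2 tilt [ 0. -0.] q6 0.677 F [ 4.1 -0.7 -2.7] Fclamp [4.2 0.4] M [-0.3  -0.79 -0.  ] w 10.7
shift [-0.0029 -0.0058 -0.003 ] rv(short) [-0.0002 -0.0003  0.0009] da -0.05458308106426557
```

move_arm --motion '[[[0,0,0],[0,0,0]],[[0,0,0],[0,0,0]],[[0,0,0],[0,0,0]],[[0,0,0],[0,0,0]],[[0,0,0],[0,0,0]]]'

```text
t: 36.4
ee_pos: [540.6, 17.1, 82.6]
orientation: [-2.968, 1.029, -0.001]
ft_force: [5.4, -1.2, -3.8]
width: 10.8
```

```bash
python3 -c "
from go import *
state()"
```

```text
t 36.4 p [540.6  17.1  82.6] clamp xy [  0.5 -24. ] al -38.2 tilt [ 0. -0.] q6 0.677 F [ 5.4 -1.2 -3.8] Fclamp [5.5 0.3] M [-0.25 -0.97  0.  ] w 10.8
```

move_arm --motion '[[[0,-0.003,0.002],[0,0,0]],[[0.001,-0.008,0.003],[0,0,0]],[[0.001,-0.008,0.003],[0,0,0]],[[0.001,-0.008,0.003],[0,0,0]],[[0.001,-0.008,0.003],[0,0,0]]]'

```text
t: 37.02
ee_pos: [540.7, 17.2, 82.0]
orientation: [2.967, -1.028, -0.001]
ft_force: [2.7, -5.7, -1.4]
width: 10.5
```

```bash
python3 -c "
from go import *
state()"
```

```text
t 37.02 p [540.7  17.2  82. ] clamp xy [  0.5 -23.8] al -38.2 tilt [-0.001 -0.001] q6 0.679 F [ 2.7 -5.7 -1.4] Fclamp [ 4.1 -4.8] M [-1.08 -0.57  0.01] w 10.5
```

move_arm --motion '[[[-0.002,-0.004,0],[0,0,0]],[[-0.003,-0.007,0],[0,0,0]],[[-0.004,-0.009,0],[0,0,0]],[[-0.004,-0.009,0],[0,0,0]],[[-0.004,-0.009,0],[0,0,0]]]'

```text
t: 37.65
ee_pos: [540.7, 17.4, 81.9]
orientation: [2.966, -1.027, -0.002]
ft_force: [1.4, -13.5, -2.4]
width: 10.8
```

```bash
python3 look.py g; python3 cmp.py b e f g
```

```text
t 37.65 p [540.7  17.4  81.9] clamp xy [  0.4 -23.7] al -38.2 tilt [-0.002 -0.003] q6 0.681 F [  1.4 -13.5  -2.4] Fclamp [  5.  -12.6] M [-2.41 -0.47  0.05] w 10.8
scene paddle [(array([541.2,  11.1, 102.6]), 0.46)] [array([  2.6, -29.6])]
scene saddle_back [(array([529. , -13.7,  49.5]), 0.7)] [array([ -2.6, -56.7])]
scene lock_screw [(array([540.3,  16.4,  47.9]), 0.51)] [array([  0.3, -24.7])]
281 172
top paddle [] []
top saddle_back [] []
top lock_screw [] []
264 126
saddle e 0.925 0.625 0.0
saddle f 0.919 0.25 -0.125
saddle g 0.907 0.875 -0.875
saddle2 e 0.886 0.875 -0.25
saddle2 f 0.881 0.625 -0.625
saddle2 g 0.893 1.0 -1.0
endblock e 0.959 0.0 0.25
endblock f 0.96 0.125 0.25
endblock g 0.97 0.125 0.25
[-0.74693689 -0.69406369] px per 5mm y
```

View pics/scenec_g.png

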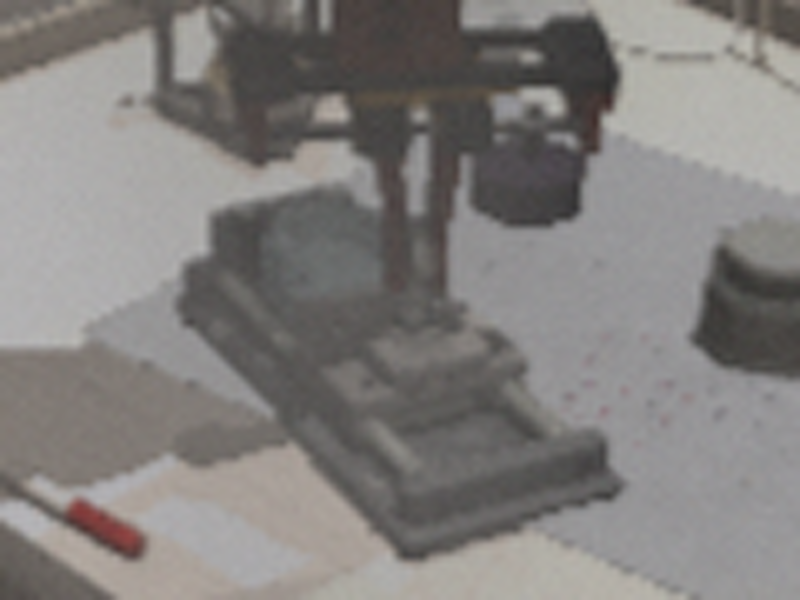

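```bash
python3 - <<'E'
from go import *
state()
print(ctrl.close_job())
E
```

```text
t 38.05 p [540.7  17.4  81.9] clamp xy [  0.4 -23.6] al -38.2 tilt [-0.002 -0.003] q6 0.681 F [  1.9 -13.9  -1.9] Fclamp [  5.5 -12.9] M [-2.39 -0.48  0.02] w 10.3
the job is handed in; nothing more can be done
None
```

I handed the job in at about 38 s. The saddle is at its stop, the screw is started and turned one turn forward, and its head is still gripped. No verdict was reported.

- **Saddle:** I pushed it forward until the force jumped from about 3 N to 46 N, which marked the stop. At the end I pushed through the gripped screw with about 13 N and it barely moved (about 0.1 mm), so it is at the stop. During the first forward stroke the tool pushed it backward with about 3 N. Camera checks could not tell whether it moved then, so I went by that final push.
- **Finding the thread:** I turned the screw backward in 12° steps with the fingertips pressing lightly on its collar. The force fell from 4.7 N to 0.3 N between two steps, and a probe found the collar about 3.5 mm lower. The drop angle is known to roughly ±6–8°.
- **Forward turn:** I turned it forward in three strokes with two regrasps, back to the estimated drop angle plus one turn. The collar sank a further 3.7–4.0 mm, against 4 mm expected.
- **Final grip:** The head is held, with the fingers stopped at about 10.5 mm.

Two checks did not agree fully:
- **Collar height:** the total change in collar height came out nearer 7.2–7.5 mm than 8 mm. The camera's estimate of the head, about 103 mm now against about 110 mm at the start, fits roughly 8 mm.
- **Finger opening:** it reads 10.3–10.8 mm, not the 9 mm given for the head's thickness. I did not find out why.

The arm was not near the tin, the bur stand or the marker at any point. I did not check their positions again with the camera.

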